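Isolate the instrument and pull its fuse carrier

ROBOT

A 7-joint arm with a two-finger parallel gripper is mounted at the origin on the work surface. World frame = base frame: x ahead of the robot, y to its left, z up, the work surface at z = 0. Lengths are in m, angles in rad, forces in N, time in s.
With the tool pointing down it reaches from about 0.4 to 0.925 m from the base axis. Payload 5.6 kg.
Tool frame: the origin (TCP) lies at the very end of the fingers, on their centre line; the grasp point (between the pads) lies 19 mm behind it; z points along the fingers, y is the direction in which the jaws open and shut (so a half turn about z gives the same grasp; the last joint's range is limited). The gripper opens to 85 mm and grips with 20 to 120 N. Pads are 22 mm wide; open, the fingers measure 114 mm over their backs; the gripper's body (76 mm by 85 mm) begins 54 mm behind the grasp point. The pads swing forward as they close: fully open they stand 13 mm farther back than shut.
Start: joints at [1.232, 0.468, -0.012, 1.603, 0.006, 1.071, -0.056], TCP at [0.189, -0.622, 0.231] pointing down, gripper open.
Joint ranges: [-2.53, 2.53], [-0.31, 2.02], [-1.57, 1.55], [0.28, 2.44], [-1.29, 4.43], [0.15, 1.84], [-2.92, 2.92]. Speed limits (rad/s): [2.57, 2.57, 3.14, 3.14, 3.14, 3.14, 3.14].

INTERFACE

Orientations are given as [roll, pitch, yaw] about the fixed x, y, z axes, in that order (R = Rz(yaw) Ry(pitch) Rx(roll)).
In Python, from station import bot gives the robot as it stands.
- The arm moves only by the tool jog_arm, never from a script. Its argument "steps" is text: rows parted by semicolons, each of 7 numbers parted by spaces: the turn, a rotation vector about the tool's x, y, z in degrees, then the shift along the tool's x, y, z in mm, then the opening in per cent of the stroke, from 0 (shut) to 100 (fully open). In form: rx ry rz tx ty tz claw; .... A call has 1 to 8 rows; each row shifts and turns the commanded pose from where the row before left it, along the tool's axes as they then stand; what a row does not reach is not made up. A row lasts 1/12 s, in which the tool goes at most 41.7 mm and 7.16 degrees, less where a joint would pass 70% of its speed; a pose out of reach is approached as far as the arm can. A call with a gripper value outside its range is refused whole. The fingers move at their own pace and stop on an object; "force" is the grip in N (left out, the last holds). Time passes only in rows, so rows that do not move let the fingers close. It gives the time, the measured TCP pose, the force and the opening at its end, in the units of the state.
- bot.read_state(): the state, without advancing time (a new reading comes with each control period).
- bot.read_camera(name): name is "scene" or "top" or "wrist"; returns a dict with "color" (384x512x3 uint8, red, green, blue), "fx", "fy", "cx", "cy" (pixels), "eye" and "attitude" of the camera in the world. Camera axes: x right, y up, looking along -z (the intrinsics and any distortion apply to the point x, -y, -z); pixel columns grow to the right and rows downward; lengths in m; the calibration is good to about 2 mm. The wrist camera is an equidistant fisheye: a pixel r from the principal point sees the ray r / f radians off the axis. A picture is of the moment at which its call begins. There is no depth.
- bot.job_done(): hands the job in, once; it reports no verdict.
The state is a dict: "time_s": time; "joint_pos": joint angles; "joint_vel": joint speeds; "effort": joint torques, N m; "position": TCP position; "ee_rot": TCP orientation; "force": force on the tool from outside, world axes, zero at the start; "moment": the same for the moment, N m; "gripper_width": opening from 0.0 (shut) to 1.0 (fully open).
Only numpy, scipy, OpenCV 4.12 (cv2) and the standard library are available. Lean on these libraries where they do the work, as an engineer would, in place of code of your own. Each camera call takes 0.05 s, during which the arm holds its last target.

TASK

Make the test set in the open case safe: first turn the selector knob back, anticlockwise and click by click, until its pointer rests at the long mark, and leave it there. Then push the sprung fuse carrier down, twist it anticlockwise until its catch lets go (do not force it), lift it out and stand it gently upright in the steel parts tray. Leave the reel, the screwdriver and the carton where they are.

Things in the scene. Friction and masses are not known exactly. Their poses are not given: they have to be found in the camera images.
- case_top (a point): Centre, on top, of the two aluminium panels (80 mm over the bench) in an open black rugged case, 300 x 220 x 85 mm, fixed; the lid is folded open away from the robot. x points towards the lid, y along the case. Fuse collar and selector stand in the middle of one panel each, 67 mm to either side of this point along y; which side varies.
- fuse_panel: Panel with a square steel collar, 72 x 72 mm, 22 mm high. Origin at the collar's centre on the panel's top face; z up; x, as the case's, is the way the keyhole slot in the collar's top runs. The carrier's two lugs are caught under this top and pass out only with the grip bar along this x (within 7 degrees). Locked, the bar lies 60 degrees clockwise of it seen from above, with 4 degrees of play.
- carrier_mid (a point): Loose fuse carrier, 94 mm tall, 160 g: this point is on its axis half-way up; z up, x along its bar. White stem 32 mm thick, 54 mm long (steel lugs 54 mm across); black cap 60 mm wide, 8 mm thick, top face 15 mm above this point; on it the black grip bar, 56 mm long, 18 mm wide, 32 mm high (same after half a turn). Locked, its foot is 14 mm below the panel top.
- carrier_foot (a point): Centre of the carrier's foot. A spring pushes it up, 8 N when locked, 13 N fully down. To free: push down 9 to 14 mm (catch 7 mm deep, travel ends at 16), keep down and turn 60 degrees anticlockwise seen from above (stop about 7 degrees beyond), let up (it rises 10 mm on the spring) and lift straight up, 40 mm or more from locked, to clear the collar.
- selector (a joint): Selector angle in radians, growing clockwise seen from above. It clicks to rest every 25 degrees (0.436), from -1 to 4 clicks; 0 is the long mark, with one more position beyond it. It starts 1, 2 or 3 clicks clockwise of it. A click takes about 0.1 N m; let go near a position, it settles into it.
- selector_grip (a point): Black knob: skirt 54 mm wide, grip bar 50 mm long (x), 16 mm wide, 36 mm high; white line and nose at the pointer end, -x. Point on the turning axis, 33 mm above the panel, 14 mm below the bar's top, 18 mm above the skirt's top. Six ticks on the panel mark the positions; the long thick one (24 mm) points to case -x, the edge with the latches.
- tray: Empty open steel parts tray, 130 x 130 mm, 25 mm high, walls and floor 4 mm. Origin at the centre of its underside. It stands on the bench to the left or right of the case; the reel is on the other side.
- reel_mid (a point): Bystander: aluminium wire reel, 72 mm in diameter, 60 mm high, standing on end; this is its centre.
- screwdriver: Bystander: screwdriver lying flat, 200 mm long, orange handle.
- carton: Bystander: small cardboard carton, 100 x 70 x 50 mm; origin at the centre of its underside.
Things that resemble listed ones, but are neither listed nor needed, are in the scene too. Several things have the shape of the tray; the one meant has the colours described above.

How it is judged:
On the way, in this order (a step that is already met when the one before it is completed fails the run):
1. the selector rests at the long mark while the carrier is still locked down (value of joint selector between -0.15 and 0.15 rad and z of carrier_mid in the frame of fuse_panel below 0.037 m), for 0.3 s.
2. the carrier is pushed down in its collar past the catch (z of carrier_mid in the frame of fuse_panel below 0.0265 m), for 0.1 s.
3. the carrier is freed and lifted clear of the collar (z of carrier_mid in the frame of fuse_panel above 0.071 m), for 0.1 s.
At the end, for the whole second after the job is handed in: The selector is within 0.15 rad of the long mark; the carrier stands at rest on the tray's floor, upright within 0.15 rad, its axis within 50 mm of the tray's centre along each of the tray's sides; reel, screwdriver and carton are within 30 mm of where they were (value of joint selector between -0.15 and 0.15 rad and x of carrier_mid in the frame of tray between -0.05 and 0.05 m and y of carrier_mid in the frame of tray between -0.05 and 0.05 m and z of carrier_mid in the frame of tray between 0.046 and 0.056 m and angle between carrier_mid's own z axis and vertical below 0.15 rad and linear speed of carrier below 0.03 m/s and distance of each of reel_mid, screwdriver, carton from where it was at the start of the episode below 0.03 m); the robot touches nothing.
It fails at once if a bystander is pushed more than 30 mm (distance of any of reel_mid, screwdriver, carton from where it was at the start of the episode above 0.03 m).
It fails at once if the carrier is forced in its collar (over 250 N between them) (contact force between carrier and fuse_panel above 250 N).
It fails at once if the carrier is dropped or slammed into the tray (over 0.7 m/s close above its floor) (linear speed of carrier above 0.7 m/s and horizontal distance between carrier_mid and tray below 0.09 m and z of carrier_mid in the frame of tray below 0.075 m).
It also fails if it takes over 56 s, if anything falls off the work surface, if the arm or the gripper's body presses on something with over 40 N, if the wrist force passes 120 N, or if a joint passes its speed limit or range.

## Working session

There is one attempt and no reset: what is moved stays moved. The work goes in short steps, Python scripts to look and compute and a tool call to move; the robot and the scene stay as the last step left them, time stands still between calls to the robot, and variables do not carry over. Pictures are saved under pics/ and viewed, and the job is handed in when it is done.

Besides the shell and the picture viewer there is one more tool, called after ">>>" as name(argument=value, ...) on one line, values as JSON. jog_arm: Moves the arm, as the interface text tells. Its arguments: {"type":"object","properties":{"steps":{"type":"string"},"force":{"type":"number"}},"required":["steps"]}

```bash
ls; mkdir -p pics; cat > h.py <<'E'
import numpy as np, cv2
from station import bot
from scipy.spatial.transform import Rotation as R
def rot(a):
    a=np.array(a,float)
    if a.shape==(3,3): return a
    if a.size==4: return R.from_quat(a).as_matrix()
    return R.from_euler('xyz',a).as_matrix()
def ray(c,u,v,fish=False):
    x=(u-c['cx'])/c['fx']; y=(v-c['cy'])/c['fy']
    if fish:
        r=np.hypot(x,y); s=np.sin(r)/r if r>1e-9 else 1.
        d=np.array([x*s,y*s,np.cos(r)])
    else: d=np.array([x,y,1.])
    d=d*[1,-1,-1]
    return rot(c['attitude'])@d
def onz(c,u,v,z,fish=False):
    d=ray(c,u,v,fish); e=np.array(c['eye']); return e+d*(z-e[2])/d[2]
def proj(c,p,fish=False):
    q=rot(c['attitude']).T@(np.array(p)-c['eye']); q=q*[1,-1,-1]
    if fish:
        r=np.hypot(q[0],q[1]); t=np.arctan2(r,q[2]); k=t/r if r>1e-9 else 0
        return c['cx']+c['fx']*q[0]*k, c['cy']+c['fy']*q[1]*k
    return c['cx']+c['fx']*q[0]/q[2], c['cy']+c['fy']*q[1]/q[2]
E
python3 - <<'E'
from h import *
import pickle
print(bot.read_state())
for n in ['scene','top','wrist']:
    c=bot.read_camera(n); pickle.dump(c,open(n+'0.pkl','wb'))
    cv2.imwrite(f'pics/{n}0.png',c['color'][:,:,::-1])
    print(n,{k:v for k,v in c.items() if k!='color'})
E
```

```text
pics
{'time_s': 0.0, 'joint_pos': array([ 1.23199376,  0.46836515, -0.01158788,  1.60363717,  0.00599032,
        1.0713703 , -0.05626241]), 'joint_vel': array([ 0.00089459, -0.00095559,  0.00159087, -0.00072001,  0.00126299,
       -0.00052482, -0.00020719]), 'effort': array([ 7.17650910e-04, -5.32384658e+01,  2.13408616e-02, -2.51304030e+01,
        1.13222896e-02,  7.72083906e-03,  4.47205605e-05]), 'position': array([ 0.18924675, -0.62126106,  0.2303405 ]), 'ee_rot': array([-3.13985126e+00,  1.20741789e-04,  2.95758385e-01]), 'force': array([-0.73823651, -1.5619451 ,  0.49212167]), 'moment': array([-0.03101692,  0.02314868,  0.01591143]), 'gripper_width': 1.0006173713911783}
scene {'fx': 381.44389900474073, 'fy': 381.44389900474073, 'cx': 253.57588576239567, 'cy': 189.42663911775068, 'eye': array([ 1.14744126, -0.17509638,  1.27058703]), 'attitude': array([0.51483345, 0.01136155, 1.1725779 ])}
top {'fx': 425.84692136429675, 'fy': 425.84692136429675, 'cx': 256.6022513322733, 'cy': 189.38267101539606, 'eye': array([0.29148416, 0.06338065, 1.38924192]), 'attitude': array([ 0.16957154, -0.01844747, -1.56123708])}
wrist {'fx': 297.3186396354542, 'fy': 297.3186396354542, 'cx': 251.2373098149484, 'cy': 192.1906942665883, 'eye': array([ 0.26442971, -0.59952619,  0.37347612]), 'attitude': array([-0.31428375,  0.0019707 , -1.27482312])}
```

View pics/scene0.png

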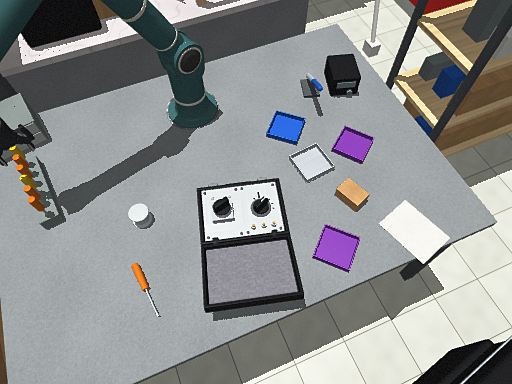

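View pics/top0.png

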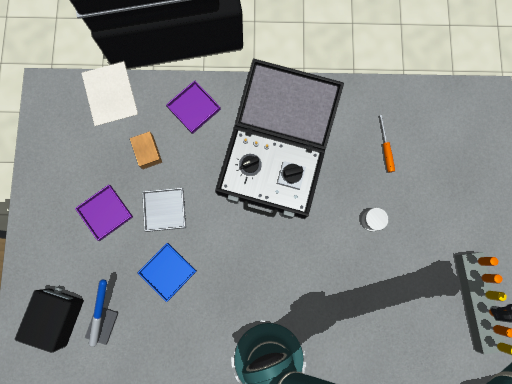

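View pics/wrist0.png

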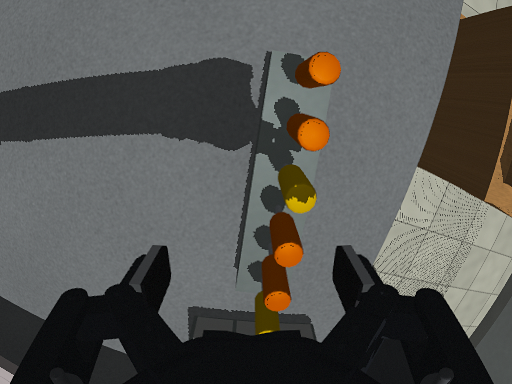

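Pictures: the case is at about (280,140) in the top view, the selector at (250,164) and the collar with carrier at (292,174). Tray candidates are the steel-grey (165,210), blue (167,271), purple (105,212) and purple (193,107) trays, plus a flat white sheet (109,93). I choose the grey one at (165,210). The reel is at (375,219), the screwdriver at (387,150) and the carton at (145,150).

```bash
python3 - <<'E'
from h import *
import pickle
c=pickle.load(open('top0.pkl','rb'))['color'][:,:,::-1]
a=cv2.resize(c[125:225,210:330],None,fx=6,fy=6,interpolation=cv2.INTER_CUBIC)
cv2.imwrite('pics/t1.png',a)
s=pickle.load(open('scene0.pkl','rb'))['color'][:,:,::-1]
a=cv2.resize(s[140:250,190:340],None,fx=5,fy=5,interpolation=cv2.INTER_CUBIC)
cv2.imwrite('pics/s1.png',a)
a=cv2.resize(c[180:240,130:200],None,fx=6,fy=6,interpolation=cv2.INTER_CUBIC)
cv2.imwrite('pics/t2.png',a)
t=pickle.load(open('top0.pkl','rb'))
for n,u,v,z in [('sel',250,163,.12),('car',292,173,.14),('tray',165,209.5,.025),('caseBL',217,192,.085),('caseBR',308,217,.085),('reel',376,218,.06),('carton',145,149,.05)]:
    print(n,onz(t,u,v,z).round(3))
E
```

```text
sel [0.591 0.063 0.12 ]
car [ 0.557 -0.063  0.14 ]
tray [0.456 0.334 0.025]
caseBL [0.505 0.164 0.085]
caseBR [ 0.431 -0.118  0.085]
reel [ 0.433 -0.336  0.06 ]
carton [0.649 0.402 0.05 ]
```

View pics/t1.png

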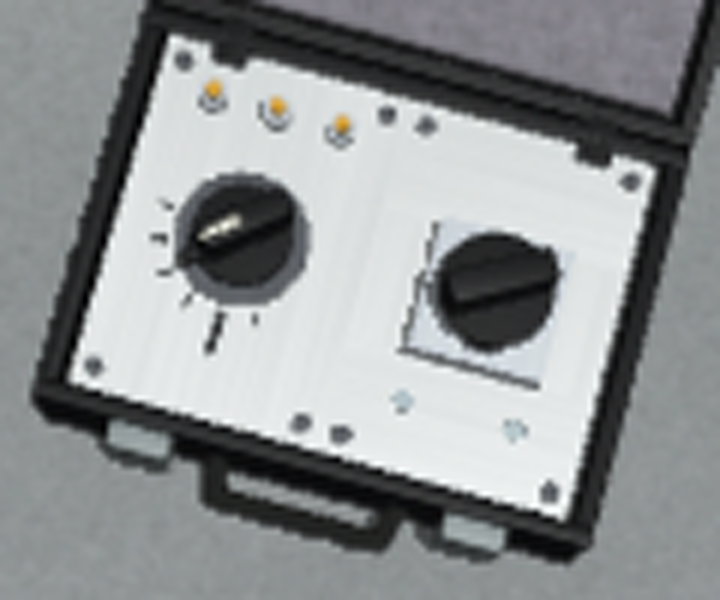

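View pics/s1.png

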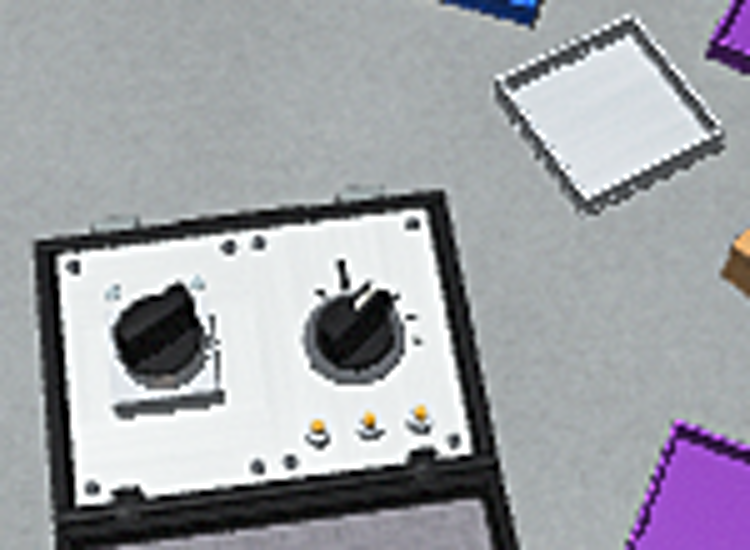

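View pics/t2.png

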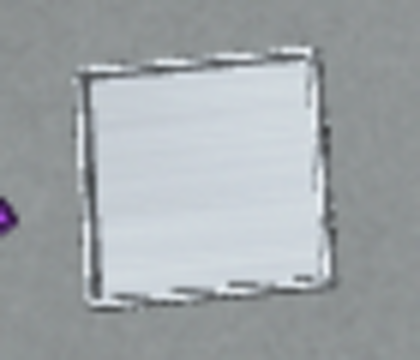

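```bash
python3 - <<'E'
from h import *
import pickle
t=pickle.load(open('top0.pkl','rb'))
f=lambda x,y,z,x0=210,y0=125:onz(t,(x+.5)/6-.5+x0,(y+.5)/6-.5+y0,z)
P=[f(*p,.08) for p in [(170,33),(657,163),(568,522),(72,380)]]
for p in P: print(p.round(4))
TL,TR,BR,BL=P
print('centre',np.mean(P,0)); 
for a,b in[(TR,TL),(BR,BL),(BL,TL),(BR,TR)]:
    d=b-a; print(np.degrees(np.arctan2(d[1],d[0])).round(1),np.linalg.norm(d).round(4))
# knob bar ends at z top .127
for n,a,b,z in[('knob',(185,255),(290,205),.127),('white',(197,240),(240,216),.127),('car',(450,295),(555,265),.08+.033+15e-3+.032),('long tick',(211,350),(221,315),.08)]:
    A=f(*a,z);B=f(*b,z);d=A-B;print(n,((A+B)/2).round(4),np.degrees(np.arctan2(d[1],d[0])).round(1),np.linalg.norm(d).round(4))
Q=[onz(t,(x+.5)/6-.5+130,(y+.5)/6-.5+180,.025) for x,y in[(82,70),(316,50),(330,285),(93,303)]]
print('tray',np.mean(Q,0),[ (np.degrees(np.arctan2(*(Q[i]-Q[i-1])[1::-1])).round(1),np.linalg.norm(Q[i]-Q[i-1]).round(3)) for i in range(4)])
E
```

```text
[0.7072 0.1029 0.08  ]
[ 0.6397 -0.156   0.08  ]
[ 0.448  -0.1069  0.08  ]
[0.5192 0.1506 0.08  ]
centre [ 0.57852573 -0.00236526  0.08      ]
75.4 0.2675
74.6 0.2672
-14.2 0.194
-14.3 0.1979
knob [0.5892 0.0655 0.127 ] 116.8 0.0592
white [0.5901 0.0752 0.127 ] 120.6 0.0251
car [ 0.558  -0.0654  0.16  ] 106.9 0.0542
long tick [0.5453 0.0761 0.08  ] 165.1 0.0193
tray [0.45783457 0.33794312 0.025     ] [(np.float64(5.8), np.float64(0.126)), (np.float64(-84.3), np.float64(0.126)), (np.float64(-174.4), np.float64(0.127)), (np.float64(95.0), np.float64(0.125))]
```

Choices made: case yaw is about −14.7°, selector about (0.5955, 0.0625), pointer about 118°, which is 2 clicks clockwise of the long mark (165°). The close crops show the grey steel tray, the collar on the right and the knob with its ticks on the left. Moving over the selector.

>>> jog_arm(steps="0 0 0 29 -27 -2 100;0 0 0 29 -27 -2 100;0 0 0 29 -27 -2 100;0 0 0 29 -27 -2 100;0 0 0 29 -27 -2 100;0 0 0 29 -27 -2 100;0 0 0 29 -27 -2 100;0 0 0 29 -27 -2 100")

```text
time_s: 0.82
position: [0.3489, -0.3457, 0.2473]
ee_rot: [3.142, 0.0, 0.296]
force: [1.1, -0.8, -0.2]
gripper_width: 1.0
```

>>> jog_arm(steps="0 0 0 29 -27 -2 100;0 0 0 29 -27 -2 100;0 0 0 29 -27 -2 100;0 0 0 29 -27 -2 100;0 0 0 29 -27 -2 100;0 0 0 29 -27 -2 100;0 0 0 29 -27 -2 100;0 0 0 29 -27 -2 100")

```text
time_s: 1.48
position: [0.5079, -0.0716, 0.2634]
ee_rot: [3.141, 0.0, 0.295]
force: [0.9, 0.1, 0.1]
gripper_width: 1.001
```

>>> jog_arm(steps="0 0 0 29 -27 0 100;0 0 0 29 -27 0 100;0 0 0 29 -27 0 100;0 0 0 29 -27 0 100;0 0 -7 0 0 0 100;0 0 -7 0 0 0 100;0 0 -7 0 0 0 100;0 0 -7 0 0 0 100")

```text
time_s: 2.15
position: [0.5867, 0.0642, 0.2627]
ee_rot: [-3.141, 0.001, 0.791]
force: [-0.2, -0.4, -0.4]
gripper_width: 0.999
```

>>> jog_arm(steps="0 0 -7 0 0 0 100;0 0 -7 0 0 0 100;0 0 -7 0 0 0 100;0 0 -7 0 0 0 100;0 0 -7 0 0 0 100;0 0 -7 0 0 0 100;0 0 -7 0 0 0 100;0 0 -7 0 0 0 100")

```text
time_s: 2.82
position: [0.5867, 0.0636, 0.2629]
ee_rot: [-3.141, 0.0, 1.768]
force: [0.2, 0.1, 0.9]
gripper_width: 1.0
```

>>> jog_arm(steps="0 0 -7 0 0 0 100;0 0 -7 0 0 0 100;0 0 0 0 0 0 100")

```text
time_s: 3.07
position: [0.5867, 0.0636, 0.2628]
ee_rot: [-3.141, -0.001, 2.009]
force: [-0.6, -0.3, -0.7]
gripper_width: 0.996
```

```bash
python3 - <<'E'
from h import *
import pickle
for n in ['top','wrist']:
    c=bot.read_camera(n); pickle.dump(c,open(n+'1.pkl','wb'))
    cv2.imwrite(f'pics/{n}1.png',c['color'][:,:,::-1])
s=bot.read_state(); print(s)
print(proj(c,[.5955,.0625,.127],True),proj(c,[.5615,-.0672,.16],True))
E
```

```text
{'time_s': 3.1667, 'joint_pos': array([ 0.42080586,  0.4590936 , -0.77899574,  1.68243747,  0.34851798,
        1.14523855, -0.02118802]), 'joint_vel': array([-0.00930443, -0.00608692,  0.00955058, -0.00273745,  0.00061126,
        0.00124732, -0.00137178]), 'effort': array([ 9.07761371e-02, -4.44930553e+01, -8.94878715e+00, -2.45290142e+01,
        2.19777570e-02,  6.04033034e-03,  1.27521297e-01]), 'position': array([0.58678564, 0.06356256, 0.26296213]), 'ee_rot': array([-3.14111764e+00, -3.64227105e-04,  2.00235597e+00]), 'force': array([ 0.04911393, -0.25839373,  0.75091056]), 'moment': array([ 0.00238207, -0.03731142, -0.05593906]), 'gripper_width': 1.0009510884318606}
(np.float64(260.12443246316474), np.float64(185.18248914182476)) (np.float64(177.5721436003088), np.float64(290.0184979391387))
```

View pics/wrist1.png

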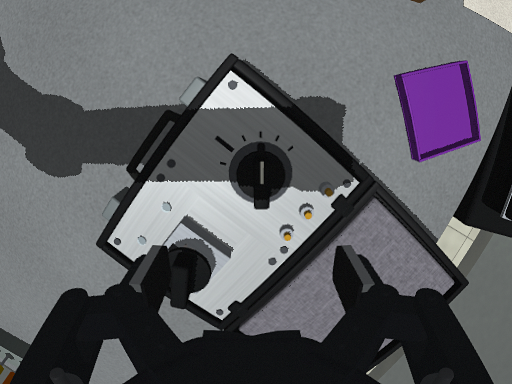

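```bash
python3 - <<'E'
from h import *
import pickle
c=pickle.load(open('wrist1.pkl','rb'))['color'][:,:,::-1]
a=cv2.resize(c[110:230,190:330],None,fx=5,fy=5,interpolation=cv2.INTER_CUBIC)
cv2.imwrite('pics/w1a.png',np.clip(a.astype(float)*1.8+10,0,255).astype('uint8'))
a=cv2.resize(c[210:320,140:250],None,fx=5,fy=5,interpolation=cv2.INTER_CUBIC)
cv2.imwrite('pics/w1b.png',np.clip(a.astype(float)*1.8+10,0,255).astype('uint8'))
E
```

```text
(no output)
```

View pics/w1a.png

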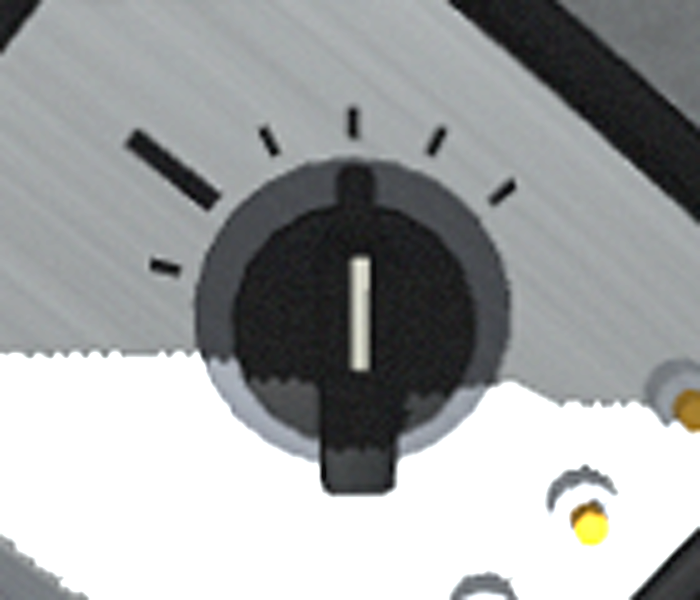

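View pics/w1b.png

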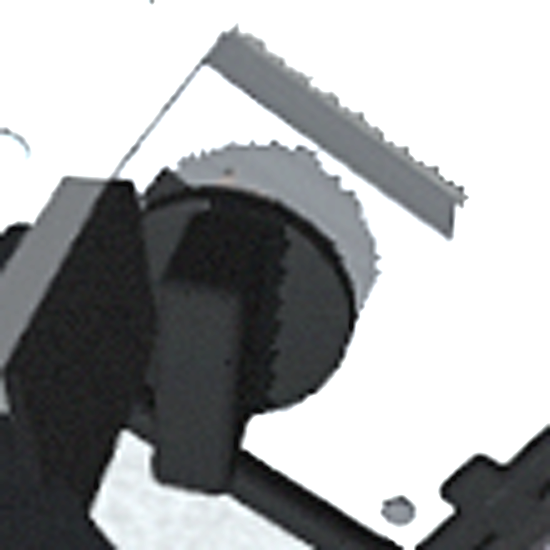

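```bash
python3 - <<'E'
from h import *
import pickle
c=pickle.load(open('wrist1.pkl','rb'))
f=lambda x,y,z:onz(c,(x+.5)/5-.5+190,(y+.5)/5-.5+110,z,True)
print('skirt',f(353,309,.090),f(353,309,.095))
for s in [(195,310),(511,310),(353,157),(353,462)]: print(f(*s,.09).round(4))
A=f(360,258,.127);B=f(359,370,.127);C=f(358,493,.127);d=A-C
print(A,B,C,np.degrees(np.arctan2(d[1],d[0])))
T=[f(*p,.08) for p in[(132,138),(212,202),(165,267),(268,140),(352,122),(437,140),(503,191)]]
d=T[0]-T[1];print('tick',np.degrees(np.arctan2(d[1],d[0])))
p=np.array([.5955,.0625])
for t in T: print(np.degrees(np.arctan2(*(t[:2]-p)[::-1])).round(1),end=' ')
# axis by circle fit from tick directions: ticks at r equal except long
S=np.array([T[i][:2] for i in (2,3,4,5,6)])
A=np.c_[2*S,np.ones(5)];x=np.linalg.lstsq(A,(S**2).sum(1),rcond=None)[0];print('\ncircle',x[:2],np.sqrt(x[2]+x[0]**2+x[1]**2))
g=lambda x,y,z:onz(c,(x+.5)/5-.5+140,(y+.5)/5-.5+210,z,True)
for p,z in[((233,25),.102),((207,62),.102),((452,238),.102),((465,198),.08)]:print(g(*p,z))
E
```

```text
skirt [0.5944869  0.06724753 0.09      ] [0.59383076 0.06830851 0.095     ]
[0.5631 0.0525 0.09  ]
[0.6261 0.0818 0.09  ]
[0.5802 0.0976 0.09  ]
[0.6097 0.0351 0.09  ]
[0.58655076 0.08478157 0.127     ] [0.59594236 0.06448379 0.127     ] [0.60680694 0.04115483 0.127     ] 114.90574536053055
tick 165.09196090008757
163.8 163.1 -171.6 138.2 113.7 89.1 65.3 
circle [0.59625483 0.06409405] 0.0437037095580176
[ 0.53884107 -0.009672    0.102     ]
[ 0.53647219 -0.02088311  0.102     ]
[ 0.60505852 -0.03866405  0.102     ]
[ 0.60720557 -0.0390651   0.08      ]
```

>>> jog_arm(steps="0 0 0 -3.5 8.5 0 50;0 0 0 0 0 27 50;0 0 0 0 0 27 50;0 0 0 0 0 27 50;0 0 0 0 0 27 50;0 0 0 0 0 27 50;0 0 0 0 0 26 50;0 0 0 0 0 0 50", force=30)

```text
time_s: 3.83
position: [0.5932, 0.0633, 0.0971]
ee_rot: [-3.133, -0.002, 2.004]
force: [-1.0, -0.0, -0.8]
gripper_width: 0.498
```

```bash
python3 - <<'E'
from h import *
c=bot.read_camera('wrist')
cv2.imwrite('pics/w2.png',c['color'][:,:,::-1])
s=bot.read_state(); print(s['position'],s['ee_rot'],s['force'],s['gripper_width'])
E
```

```text
[0.59474535 0.06388165 0.09983853] [-3.13661732e+00 -1.54622691e-03  2.00492794e+00] [0.40806392 0.45732012 0.78431637] 0.5011424738190307
```

View pics/w2.png

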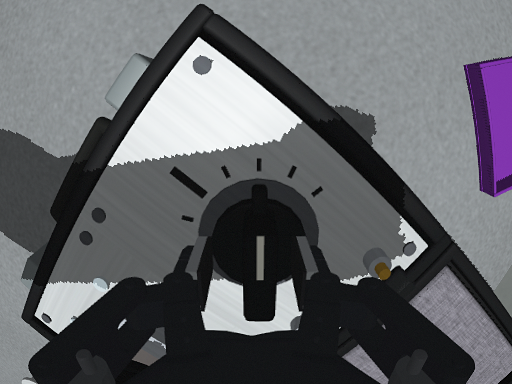

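The knob bar sits centred between the pads and the white line at (260,258) points to the third tick, which is click 2. Closing.

>>> jog_arm(steps="0 0 0 0 0 0 0;0 0 0 0 0 0 0;0 0 0 0 0 0 0;0 0 0 0 0 0 0;0 0 0 0 0 0 0;0 0 0 0 0 0 0", force=40)

```text
time_s: 4.38
position: [0.5973, 0.0646, 0.1043]
ee_rot: [3.139, 0.001, 2.006]
force: [-0.8, 1.2, 6.4]
gripper_width: 0.177
```

>>> jog_arm(steps="0 0 -6 0 0 0 0;0 0 -6 0 0 0 0;0 0 -6 0 0 0 0;0 0 -7 0 0 0 0;0 0 0 0 0 0 0;0 0 0 0 0 0 0")

```text
time_s: 4.88
position: [0.5971, 0.0649, 0.1044]
ee_rot: [3.139, 0.002, 2.443]
force: [-2.0, 0.9, 7.9]
gripper_width: 0.18
```

>>> jog_arm(steps="0 0 -6 0 0 0 0;0 0 -6 0 0 0 0;0 0 -6 0 0 0 0;0 0 -7 0 0 0 0;0 0 0 0 0 0 0;0 0 0 0 0 0 0")

```text
time_s: 5.38
position: [0.5972, 0.065, 0.1043]
ee_rot: [3.14, 0.003, 2.879]
force: [-1.7, 1.3, 6.7]
gripper_width: 0.177
```

```bash
python3 - <<'E'
from h import *
c=bot.read_camera('wrist')
cv2.imwrite('pics/w3.png',c['color'][:,:,::-1])
s=bot.read_state(); print(s['joint_pos'],s['position'],np.degrees(s['ee_rot']),s['force'],s['moment'],s['gripper_width'])
E
```

```text
[ 0.45361173  0.73072695 -0.86372196  1.78193396  0.67386647  0.94913388
  0.61125229] [0.59715855 0.06502888 0.10435049] [1.79900964e+02 1.51909188e-01 1.64940755e+02] [-1.64177074  1.14412287  7.98072547] [0.20906002 0.45090843 0.10944738] 0.18303159949417008
```

View pics/w3.png

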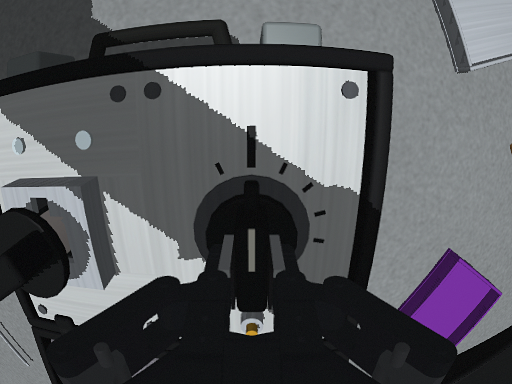

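Pointer white line (251,250) lines up with the long mark (251,145). Release, rise and move over the collar.

>>> jog_arm(steps="0 0 0 0 0 0 50;0 0 0 0 0 0 50;0 0 0 0 0 0 50;0 0 0 0 0 -30 50;0 0 0 0 0 -30 50;0 0 0 0 0 -40 50;0 0 0 0 0 -40 50;0 0 0 0 0 0 50")

```text
time_s: 6.1
position: [0.5997, 0.0661, 0.2502]
ee_rot: [3.137, 0.011, 2.879]
force: [1.7, 1.2, -0.0]
gripper_width: 0.493
```

>>> jog_arm(steps="0 0 6.6 0 -34 0 50;0 0 6.7 4 -34 0 50;0 0 6.7 8 -33 0 50;0 0 6.7 11 -31 0 50;0 0 6.7 0 0 0 50;0 0 6.7 0 0 0 50;0 0 6.7 0 0 0 50;0 0 6.7 0 0 0 50")

```text
time_s: 6.77
position: [0.5212, -0.0437, 0.2423]
ee_rot: [3.142, 0.001, 1.938]
force: [-0.2, -0.2, -0.5]
gripper_width: 0.505
```

>>> jog_arm(steps="0 0 6.5 0 0 0 50;0 0 0 0 0 0 50;0 0 0 0 0 0 50")

```text
time_s: 7.02
position: [0.5214, -0.043, 0.2422]
ee_rot: [-3.142, 0.001, 1.835]
force: [0.7, 0.5, 0.2]
gripper_width: 0.5
```

```bash
python3 - <<'E'
from h import *
import pickle
for n in ['top','wrist']:
    c=bot.read_camera(n); pickle.dump(c,open(n+'4.pkl','wb'))
    a=c['color'][:,:,::-1]
    cv2.imwrite(f'pics/{n}4.png',a if n=='wrist' else cv2.resize(a[125:225,210:330],None,fx=6,fy=6,interpolation=cv2.INTER_CUBIC))
s=bot.read_state(); print(s['joint_pos'],s['position'],np.degrees(s['ee_rot']),s['force'],s['moment'],s['gripper_width'])
E
```

```text
[ 0.68894897  0.36352512 -0.81760136  1.86017521  0.30419285  1.04752875
  0.01316207] [ 0.52141107 -0.04294984  0.2421767 ] [-1.79994371e+02  2.19928814e-03  1.05107685e+02] [ 0.16014108 -0.35774754  0.208816  ] [ 0.02735024  0.0028466  -0.0455982 ] 0.49737399557677303
```

View pics/wrist4.png

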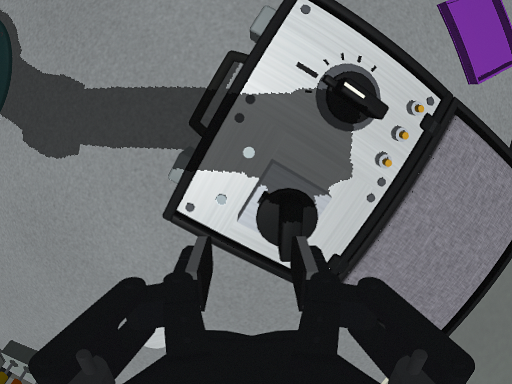

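```bash
python3 - <<'E'
import pickle,cv2,numpy as np
c=pickle.load(open('wrist4.pkl','rb'))['color'][:,:,::-1]
a=cv2.resize(c[150:275,220:350],None,fx=5,fy=5,interpolation=cv2.INTER_CUBIC)
cv2.imwrite('pics/w4a.png',np.clip(a.astype(float)*2.2+15,0,255).astype('uint8'))
E
```

```text
(no output)
```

View pics/w4a.png

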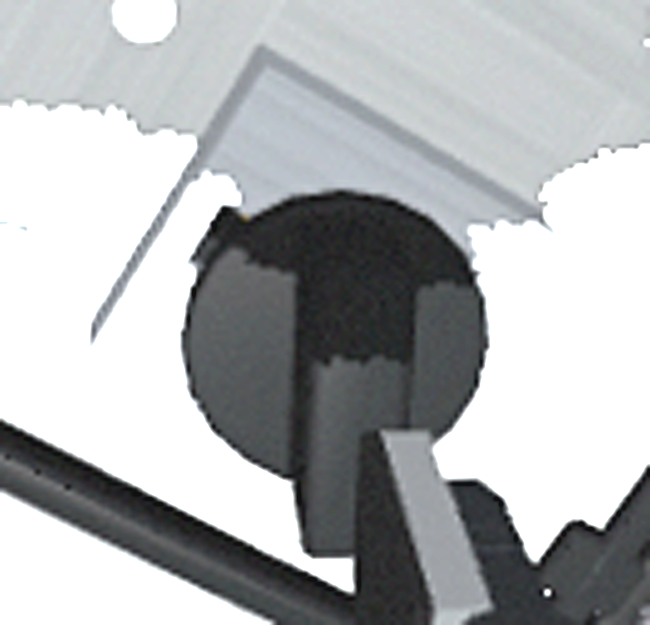

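View pics/top4.png

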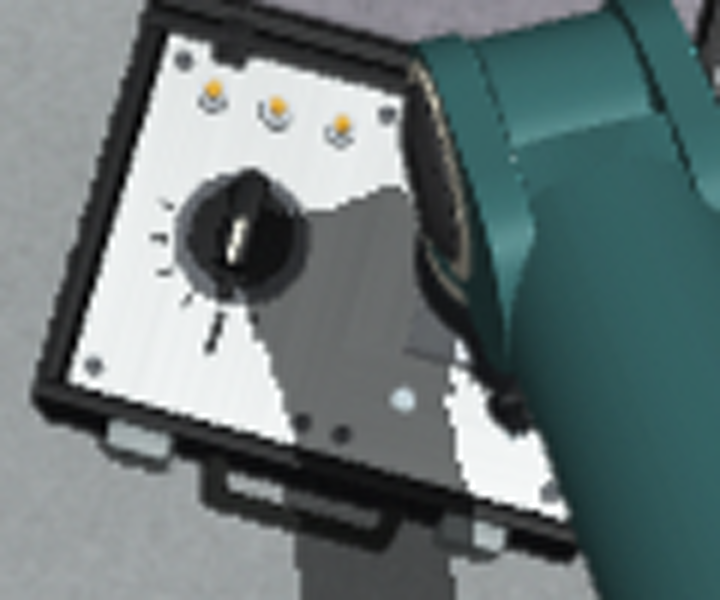

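```bash
python3 - <<'E'
from h import *
import pickle
c=pickle.load(open('wrist4.pkl','rb'))
f=lambda x,y,z:onz(c,(x+.5)/5-.5+220,(y+.5)/5-.5+150,z,True)
S=np.array([f(*p,.127)[:2] for p in[(183,340),(487,335),(340,191),(270,208),(440,228),(205,405),(250,452),(440,445),(474,400)]])
A=np.c_[2*S,np.ones(len(S))];x=np.linalg.lstsq(A,(S**2).sum(1),rcond=None)[0];print('cap',x[:2],np.sqrt(x[2]+x[0]**2+x[1]**2))
p=np.array([.5615,-.0655]);print(np.hypot(*(S-p).T))
E=f(313,380,.16)-f(304,553,.16);print(np.degrees(np.arctan2(E[1],E[0])))
print('col corner',f(262,68,.102), 'expected', p+R.from_euler('z',-14.9,degrees=True).as_matrix()[:2,:2]@[-.036,.036])
print([proj(c,[.5615,-.0655,z],True) for z in (.127,.16)])
E
```

```text
cap [ 0.56187095 -0.06409618] 0.029405855259204777
[0.02917314 0.02917163 0.03098397 0.03076745 0.03014494 0.02755604
 0.02729828 0.03023594 0.02991906]
104.90920648710247
col corner [ 0.53576758 -0.02234977  0.102     ] expected [ 0.53596724 -0.02145368]
[(np.float64(286.89437198367875), np.float64(219.04413256394733)), (np.float64(291.172610139876), np.float64(234.31706800091962))]
```

Carrier axis at about (0.5617, −0.065); the cap circle fit gives radius 29.4 mm, in agreement, and the bar is at 105°. The knob pointer still sits at the long mark. Going down over the grip bar.

>>> jog_arm(steps="0 0 0 -16 16.5 0 55;0 0 0 -16 16.5 0 55;0 0 0 0 0 0 55;0 0 0 0 0 26 55;0 0 0 0 0 26 55;0 0 0 0 0 26 55;0 0 0 0 0 20 55;0 0 0 0 0 0 55")

```text
time_s: 7.78
position: [0.5584, -0.0654, 0.1401]
ee_rot: [-3.134, -0.004, 1.833]
force: [-0.8, 0.5, 0.1]
gripper_width: 0.552
```

```bash
python3 - <<'E'
from h import *
c=bot.read_camera('wrist')
cv2.imwrite('pics/w5.png',c['color'][:,:,::-1])
s=bot.read_state(); print(s['joint_pos'],s['position'],np.degrees(s['ee_rot']),s['force'],s['moment'],s['gripper_width'])
E
```

```text
[ 0.60614572  0.55434192 -0.71664513  1.85184052  0.45159032  0.90956726
 -0.06015768] [ 0.55991443 -0.0651909   0.14243017] [-1.79768258e+02 -1.38233515e-01  1.05030785e+02] [ 6.94043375e-01  7.40313396e-01 -2.32522152e-04] [ 0.01526429 -0.02749751  0.01081252] 0.5474996303975467
```

View pics/w5.png

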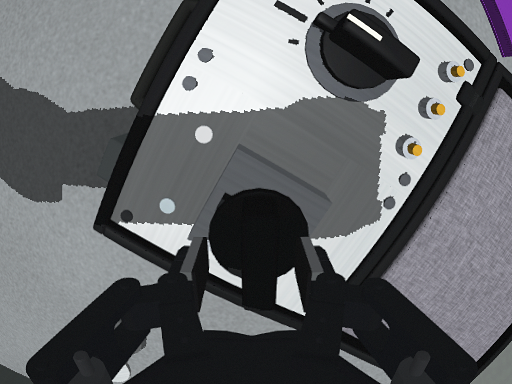

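Bar is between the pads, centred around column 260. Lower a little and grip.

>>> jog_arm(steps="0 0 0 0 0 7 55;0 0 0 0 0 0 55;0 0 0 0 0 0 0;0 0 0 0 0 0 0;0 0 0 0 0 0 0;0 0 0 0 0 0 0;0 0 0 0 0 0 0", force=80)

```text
time_s: 8.42
position: [0.5624, -0.0654, 0.1385]
ee_rot: [3.14, 0.001, 1.832]
force: [-1.1, -0.1, 6.9]
gripper_width: 0.19
```

>>> jog_arm(steps="0 0 0 0 0 4 0;0 0 0 0 0 4 0;0 0 0 0 0 4 0;0 0 0 0 0 0 0;0 0 0 0 0 0 0")

```text
time_s: 8.83
position: [0.5625, -0.0654, 0.1267]
ee_rot: [3.14, 0.001, 1.832]
force: [-2.1, -0.1, 9.7]
gripper_width: 0.192
```

>>> jog_arm(steps="0 0 -5 0 0 0 0;0 0 -5 0 0 0 0;0 0 -5 0 0 0 0;0 0 -5 0 0 0 0;0 0 0 0 0 0 0")

```text
time_s: 9.25
position: [0.5632, -0.0652, 0.1271]
ee_rot: [3.139, 0.002, 2.184]
force: [0.3, 0.1, 9.8]
gripper_width: 0.193
```

```bash
python3 - <<'E'
from h import *
c=bot.read_camera('wrist')
cv2.imwrite('pics/w6.png',c['color'][:,:,::-1])
s=bot.read_state(); print(s['joint_pos'],s['position'],np.degrees(s['ee_rot']),s['force'],s['moment'],s['gripper_width'])
E
```

```text
[ 0.64810813  0.60433614 -0.78195187  1.85681933  0.53688516  0.89997345
  0.22100675] [ 0.56324853 -0.06522933  0.1270996 ] [1.79828771e+02 1.28077431e-01 1.24996387e+02] [-0.86887185 -0.05520527  9.5296479 ] [0.06144532 0.04637812 0.02594744] 0.19144429284923545
```

View pics/w6.png

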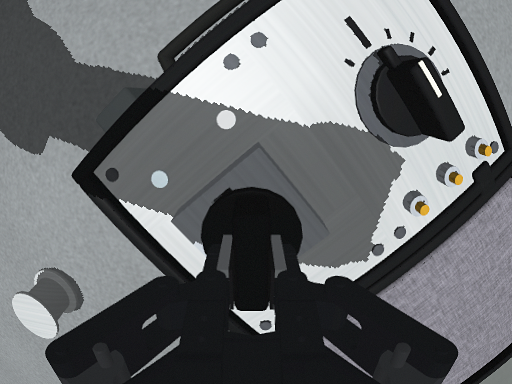

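The bar turned with the jaws (vertical at column 252) and the moment stays near zero, so it is past the catch. Continue.

>>> jog_arm(steps="0 0 -5 0 0 0 0;0 0 -5 0 0 0 0;0 0 -5 0 0 0 0;0 0 -5 0 0 0 0;0 0 -5 0 0 0 0;0 0 -5 0 0 0 0;0 0 -5 0 0 0 0;0 0 -5 0 0 0 0")

```text
time_s: 9.97
position: [0.5633, -0.0651, 0.1273]
ee_rot: [3.141, 0.004, 2.883]
force: [-0.5, -0.6, 10.2]
gripper_width: 0.191
```

>>> jog_arm(steps="0 0 0 0 0 0 0;0 0 0 0 0 0 0")

```text
time_s: 10.13
position: [0.5633, -0.0652, 0.1271]
ee_rot: [3.141, 0.004, 2.879]
force: [-0.0, 0.2, 9.7]
gripper_width: 0.193
```

```bash
python3 - <<'E'
from h import *
s=bot.read_state(); print(s['joint_pos'],s['position'],np.degrees(s['ee_rot']),s['force'],s['moment'],s['gripper_width'])
E
```

```text
[ 0.74790275  0.67529314 -0.93762508  1.85107506  0.66336069  0.95923803
  0.82059058] [ 0.56330338 -0.06516462  0.12709892] [179.94260973   0.21172842 164.96255497] [-0.02413001  0.24768829  9.72797858] [0.031344   0.06948874 0.07169882] 0.1931960145046322
```

Yaw 165.0°, aligned with the case x axis, moment about 0.07 N m. Lift slowly first to check that it passes freely.

>>> jog_arm(steps="0 0 0 0 0 -5 0;0 0 0 0 0 -5 0;0 0 0 0 0 -5 0;0 0 0 0 0 -5 0;0 0 0 0 0 -5 0;0 0 0 0 0 0 0")

```text
time_s: 10.63
position: [0.5615, -0.0656, 0.1508]
ee_rot: [-3.141, 0.0, 2.879]
force: [-0.6, -0.3, -1.8]
gripper_width: 0.194
```

>>> jog_arm(steps="0 0 0 0 0 -7 0;0 0 0 0 0 -7 0;0 0 0 0 0 -8 0;0 0 0 0 0 -10 0;0 0 0 0 0 -10 0;0 0 0 0 0 -10 0;0 0 0 0 0 -10 0;0 0 0 0 0 0 0")

```text
time_s: 11.3
position: [0.5627, -0.0653, 0.2148]
ee_rot: [3.141, 0.004, 2.879]
force: [0.2, 0.5, -0.7]
gripper_width: 0.194
```

>>> jog_arm(steps="0 0 0 0 0 -20 0;0 0 0 0 0 -20 0;0 0 0 0 0 0 0;0 0 0 0 0 0 0")

```text
time_s: 11.63
position: [0.5619, -0.0655, 0.2527]
ee_rot: [-3.141, 0.002, 2.879]
force: [-0.6, -0.1, -2.0]
gripper_width: 0.19
```

```bash
python3 - <<'E'
from h import *
import pickle
c=bot.read_camera('wrist');cv2.imwrite('pics/w7.png',c['color'][:,:,::-1])
c=bot.read_camera('scene');cv2.imwrite('pics/s7.png',c['color'][:,:,::-1])
s=bot.read_state(); print(s['joint_pos'],s['position'],np.degrees(s['ee_rot']),s['force'],s['moment'],s['gripper_width'])
E
```

```text
[ 0.84257612  0.5381854  -1.0622615   1.74586251  0.5087788   1.16610358
  0.93837111] [ 0.56086616 -0.0657755   0.25118059] [-1.79956876e+02 -9.01306507e-02  1.64932689e+02] [-0.82080041  0.23305262 -2.07927982] [ 0.07168424  0.01284022 -0.00490028] 0.19414925428831514
```

View pics/w7.png

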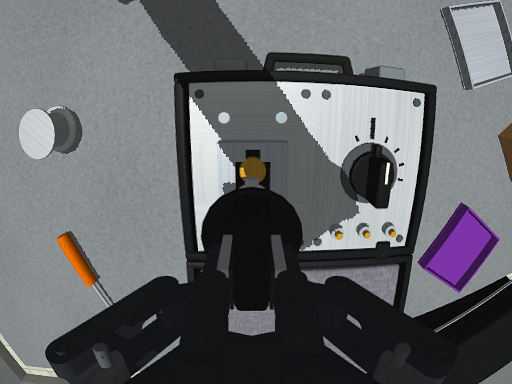

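View pics/s7.png

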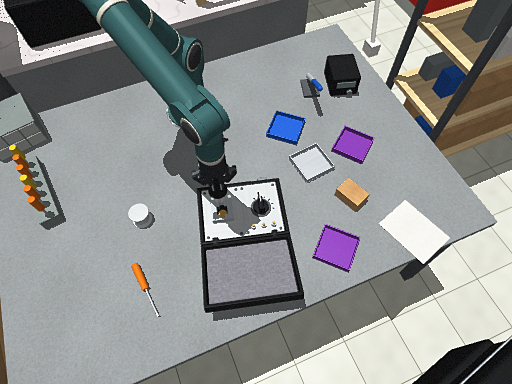

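The keyhole is empty with the carrier hanging from the jaws. The knob still points to the long mark and the bystanders look undisturbed. Over to the grey tray.

>>> jog_arm(steps="0 0 0 9 15 -2 0;0 0 0 17 30 0 0;0 0 0 17 30 0 0;0 0 0 17 30 0 0;0 0 0 17 30 0 0;0 0 0 17 30 0 0;0 0 0 17 30 0 0;0 0 0 17 30 0 0")

```text
time_s: 12.4
position: [0.4952, 0.186, 0.253]
ee_rot: [-3.14, -0.002, 2.879]
force: [0.9, -0.0, -1.1]
gripper_width: 0.191
```

>>> jog_arm(steps="0 0 0 17 30 0 0;0 0 0 17 30 0 0;0 0 0 17 30 0 0;0 0 0 17 30 0 0;0 0 0 9 18 0 0;0 0 0 0 0 0 0;0 0 0 0 0 0 0")

```text
time_s: 12.98
position: [0.4566, 0.3392, 0.253]
ee_rot: [-3.14, -0.002, 2.882]
force: [0.9, -0.3, -1.8]
gripper_width: 0.191
```

```bash
python3 - <<'E'
from h import *
import pickle
c=bot.read_camera('wrist');cv2.imwrite('pics/w8.png',c['color'][:,:,::-1]);pickle.dump(c,open('wrist8.pkl','wb'))
s=bot.read_state(); print(s['time_s'],s['joint_pos'],s['position'],np.degrees(s['ee_rot']),s['force'],s['moment'],s['gripper_width'])
E
```

```text
13.0333 [ 0.08006153  0.5397174  -1.05276494  1.73431387  0.50557114  1.17172627
  0.19151579] [0.45748082 0.33778542 0.25294561] [-1.79876353e+02 -6.79591031e-02  1.64994996e+02] [ 0.45578356  0.27176208 -1.76875056] [-0.01200544 -0.01337505  0.01955913] 0.18968265197943512
```

View pics/w8.png

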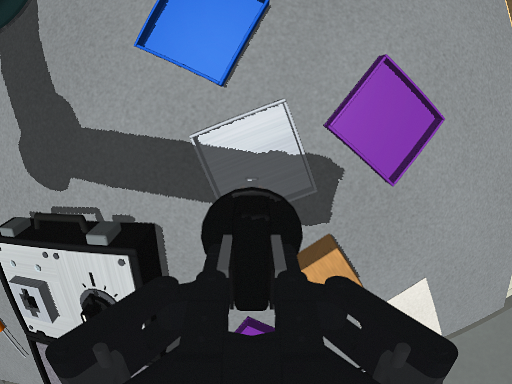

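```bash
python3 - <<'E'
from h import *
import pickle
c=pickle.load(open('wrist8.pkl','rb'))
a=[onz(c,*p,.025,True) for p in[(191,137),(284.5,100),(316,190)]]
print(np.round(a,4),(a[0]+a[2])/2)
E
```

```text
[[0.4045 0.2724 0.025 ]
 [0.3902 0.3977 0.025 ]
 [0.5142 0.4114 0.025 ]] [0.45938776 0.34194204 0.025     ]
```

>>> jog_arm(steps="0 0 0 0 0 15 0;0 0 0 0 0 28 0;0 0 0 0 0 28 0;0 0 0 0 0 28 0;0 0 0 0 0 28 0;0 0 0 0 0 20 0;0 0 0 0 0 12 0;0 0 0 0 0 0 0")

```text
time_s: 13.7
position: [0.4574, 0.3355, 0.0923]
ee_rot: [-3.137, -0.003, 2.877]
force: [-0.9, 0.3, -1.0]
gripper_width: 0.191
```

>>> jog_arm(steps="0 0 0 0 0 5 0;0 0 0 0 0 4 0;0 0 0 0 0 3 0;0 0 0 0 0 0 0;0 0 0 0 0 0 0")

```text
time_s: 14.12
position: [0.4582, 0.3385, 0.0838]
ee_rot: [3.141, 0.001, 2.879]
force: [-0.1, 0.6, -1.0]
gripper_width: 0.188
```

```bash
python3 - <<'E'
from h import *
c=bot.read_camera('scene');a=c['color'][:,:,::-1]
cv2.imwrite('pics/s9.png',cv2.resize(a[90:230,240:400],None,fx=4.2,fy=4.2,interpolation=cv2.INTER_CUBIC))
s=bot.read_state(); print(s['time_s'],s['position'],np.degrees(s['ee_rot']),s['force'],s['moment'],s['gripper_width'])
E
```

```text
14.1667 [0.4581972  0.33855564 0.08384015] [1.79964711e+02 4.24580271e-02 1.64941348e+02] [ 0.71340644  0.92036394 -0.8372405 ] [ 0.00133646 -0.00057139 -0.04695534] 0.19408119567432147
```

View pics/s9.png

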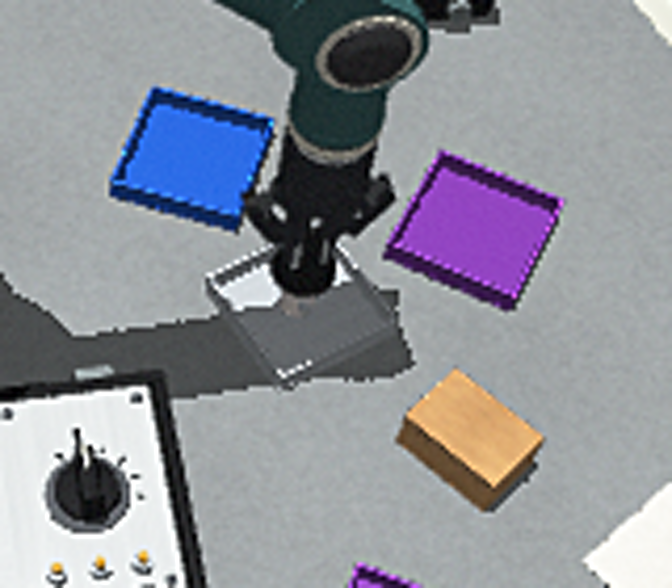

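Carrier hangs over the grey tray. The expected floor contact is TCP at about 0.0765, so I lower slowly until the force turns up.

>>> jog_arm(steps="0 0 0 0 0 2 0;0 0 0 0 0 2 0;0 0 0 0 0 1.5 0;0 0 0 0 0 0 0;0 0 0 0 0 0 0")

```text
time_s: 14.58
position: [0.4578, 0.3383, 0.0776]
ee_rot: [-3.141, -0.0, 2.879]
force: [-0.4, -1.0, -0.6]
gripper_width: 0.191
```

>>> jog_arm(steps="0 0 0 0 0 1 0;0 0 0 0 0 1 0;0 0 0 0 0 0 0;0 0 0 0 0 0 0")

```text
time_s: 14.92
position: [0.458, 0.3386, 0.0765]
ee_rot: [3.141, 0.001, 2.879]
force: [-0.7, -0.8, 6.4]
gripper_width: 0.194
```

Floor contact, force +6.4 N. Release and withdraw straight up.

>>> jog_arm(steps="0 0 0 0 0 -1 55;0 0 0 0 0 0 55;0 0 0 0 0 0 55;0 0 0 0 0 0 55;0 0 0 0 0 0 55")

```text
time_s: 15.33
position: [0.4579, 0.3383, 0.0766]
ee_rot: [-3.141, -0.0, 2.879]
force: [-1.1, 0.4, -0.8]
gripper_width: 0.545
```

```bash
python3 - <<'E'
from h import *
c=bot.read_camera('wrist');cv2.imwrite('pics/w10.png',c['color'][:,:,::-1])
s=bot.read_state(); print(s['time_s'],s['position'],np.degrees(s['ee_rot']),s['force'],s['gripper_width'])
E
```

```text
15.3833 [0.45791197 0.33832492 0.076651  ] [-1.79998125e+02 -5.88998506e-03  1.64943061e+02] [ 0.37162892 -0.13723486  0.48747847] 0.5509150026374177
```

View pics/w10.png

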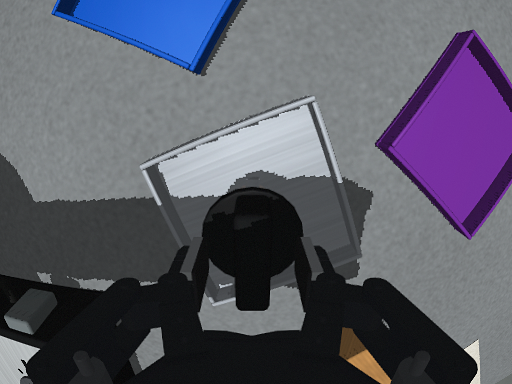

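Jaws are clear on both sides and the carrier stands in the tray (cap at (252,233)). Rising.

>>> jog_arm(steps="0 0 0 0 0 -10 55;0 0 0 0 0 -20 55;0 0 0 0 0 -25 55;0 0 0 0 0 -30 55;0 0 0 0 0 -30 55;0 0 0 0 0 -30 55;0 0 0 0 0 0 55")

```text
time_s: 15.97
position: [0.4596, 0.3413, 0.2283]
ee_rot: [3.134, 0.006, 2.879]
force: [0.5, 0.4, 0.9]
gripper_width: 0.553
```

>>> jog_arm(steps="0 0 0 35 0 0 55;0 0 0 35 0 0 55;0 0 0 0 0 0 55;0 0 0 0 0 0 55")

```text
time_s: 16.3
position: [0.3885, 0.3573, 0.2225]
ee_rot: [3.142, 0.001, 2.883]
force: [1.0, -0.3, -0.3]
gripper_width: 0.552
```

```bash
python3 - <<'E'
from h import *
import pickle
for n in ['scene','top','wrist']:
    c=bot.read_camera(n);cv2.imwrite(f'pics/{n}11.png',c['color'][:,:,::-1]);pickle.dump(c,open(n+'11.pkl','wb'))
a=cv2.imread('pics/scene11.png');cv2.imwrite('pics/s11c.png',cv2.resize(a[120:260,200:400],None,fx=4,fy=4,interpolation=cv2.INTER_CUBIC))
s=bot.read_state(); print(s['time_s'],s['position'],np.degrees(s['ee_rot']),s['force'],s['gripper_width'])
E
```

```text
16.45 [0.3912943  0.35615926 0.22179264] [-1.79999326e+02  2.16965026e-02  1.64871291e+02] [-0.06520185 -0.27703746  0.44888906] 0.554751891954424
```

View pics/s11c.png

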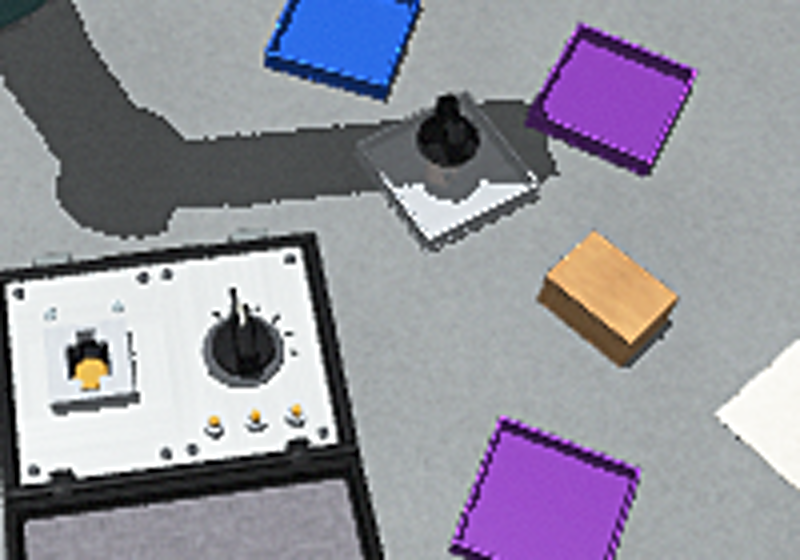

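View pics/wrist11.png

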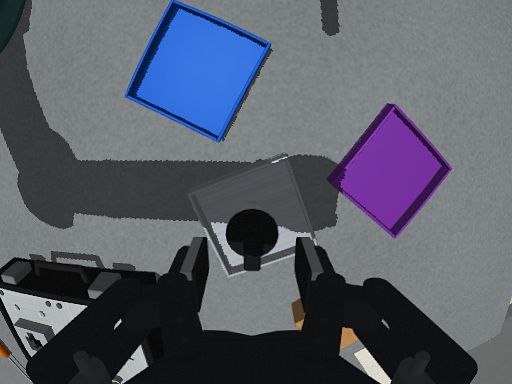

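View pics/scene11.png

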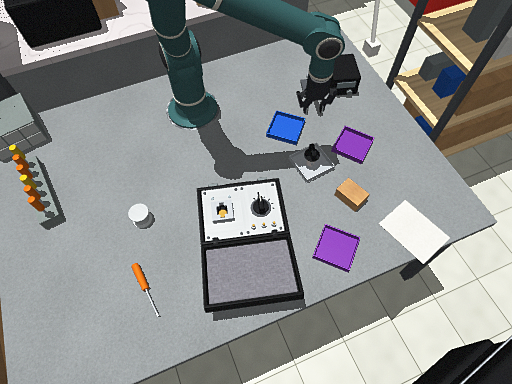

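The scene view shows the carrier upright in the grey tray (scene pixel (312,157)), the pointer at the long mark, and the reel (140,215), screwdriver (146,290) and carton (351,193) where they were. One number check, then hand in.

```bash
python3 - <<'E'
from h import *
import pickle
c=pickle.load(open('wrist11.pkl','rb'))
print('cap centre',onz(c,252,232,.064,True))
print(bot.job_done())
E
```

```text
cap centre [0.45371321 0.33911692 0.064     ]
the job is handed in; nothing more can be done
None
```

The job is done and handed in at about 16.5 s of the 56 s allowed. `bot.job_done()` gave no verdict, so what follows rests on my own checks.

- **Selector:** I turned the knob two clicks anticlockwise, to about 165°. The last pictures show its pointer on the long mark.
- **Carrier:** I pushed it down about 12 mm by the measured TCP drop and turned it 60° anticlockwise. The twist moment stayed below 0.1 N m. I then lifted it straight out and set it down slowly in the grey steel tray, with about 6 N at contact.
- **Last checks:** The carrier stands upright with its cap centre about 4–6 mm from the tray centre. The jaws are open and clear of it. The reel, screwdriver and carton look unmoved in the scene view, judged by eye.
- **Disagreements:** The two tray-centre estimates differ by about 4 mm, well within tolerance. While gripping the knob there was an unexplained 7–8 N vertical force, probably the fingertips touching the skirt. A similar 7 N appeared on gripping the carrier. Neither had any visible effect.

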